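# Open the gauge-block case that the ring gauge belongs to

### The arm

A 7-joint arm with a two-finger parallel gripper is mounted at the origin on a cart in front of the work surface, level with it; the furniture and walls round the work are solid. World frame = base frame: x ahead of the robot, y to its left, z up, the work surface at z = 0. Lengths are in mm, angles in rad, forces in N, time in s.
With the tool pointing down it reaches from about 400 to 875 mm from the base axis. Payload 6.5 kg.
Tool frame: the origin (TCP) lies at the very end of the fingers, on their centre line; the grasp point (between the pads) lies 19 mm behind it; z points along the fingers, y is the line along which they close (so a half turn about z gives the same grasp; the last joint's range is limited). The gripper opens to 85 mm and grips with 20 to 120 N. Pads are 22 mm wide; open, the fingers measure 114 mm over their backs; the gripper's body (76 mm by 85 mm) begins 54 mm behind the grasp point. The pads swing forward as they close: fully open they stand 13 mm farther back than shut.
Start: joints at [-0.066, 0.536, -0.004, 1.538, 0.003, 1.067, -0.071], TCP at [649.992, 0, 231.29] pointing down, gripper open.
Joint ranges: [-2.7, 2.7], [-0.37, 2.16], [-1.27, 1.26], [0.24, 2.4], [-1.31, 4.45], [0.19, 1.91], [-2.76, 2.76]. Speed limits (rad/s): [2.39, 2.39, 3.14, 3.14, 3.14, 3.14, 3.14].

### API

Orientations are given as a unit quaternion [x, y, z, w].
In Python, from cell import manip, optics gives the robot as it stands.
- The arm moves only by the tool servo_tool, never from a script. Its argument "targets" is text: rows parted by semicolons, each of 7 numbers parted by spaces: the shift along the world's x, y, z each as a share of 0.4 m, from -1 to 1, then the turn, a rotation vector about the world's x, y, z each as a share of pi/2 rad, from -1 to 1, then the opening, from 0 (shut) to 1 (fully open). A call has 1 to 12 rows; each row shifts and turns the commanded pose from where the row before left it; what a row does not reach is not made up. A row lasts 1/10 s, in which the tool goes at most 50 mm and 8.59 degrees, less where a joint would pass 70% of its speed; a pose out of reach is approached as far as the arm can. A call with a number of a shift or a turn outside -1 to 1 is refused whole. A call with a gripper value outside its range is refused whole. The fingers move at their own pace and stop on an object; "force" is the grip in N (left out, the last holds). Time passes only in rows, so rows that do not move let the fingers close. It gives the time, the measured TCP pose, the force, the opening and the grip force at its end, in the units of the state.
- manip.observe(): the state, without advancing time (a new reading comes with each control period).
- optics.capture(name): name is "scene" or "side" or "wrist"; returns a dict with "color" (400x640x3 uint8, red, green, blue), "z_map" (400x640 float32, mm along the optical axis (not along the pixel's ray), 0 where there is no reading), "mtx" (3x3 intrinsics, pixels), "distortion" ([k1, k2, p1, p2, k3] as OpenCV has them; the pictures are not rectified), "pose" (4x4, takes a point from camera to world coordinates); the wrist camera has in their place "hand_eye" (4x4, takes a point from camera to tool coordinates, whose origin is the TCP and whose axes are the flange's). Camera axes: x right, y down, z forward; pixel columns grow to the right and rows downward; lengths in mm; the calibration is good to about 2 mm. A picture is of the moment at which its call begins: read the wrist's pose just before it.
- manip.close_job(): hands the job in; it is judged then, once.
The state is a dict: "t": time; "joint_positions": joint angles; "dq": joint speeds; "tau": joint torques, N m; "ee_pos": TCP position; "ee_rot": TCP orientation; "force": force on the tool from outside, world axes, zero at the start; "ft_torque": the same for the moment, N m; "opening": opening from 0.0 (shut) to 1.0 (fully open); "gripper_force": force on a finger pad.
Only numpy, scipy, OpenCV 4.12 (cv2) and the standard library are available. Lean on these libraries where they do the work, as an engineer would, in place of code of your own. Each camera call takes 0.05 s, during which the arm holds its last target. There are 200 camera calls.

### The job

Two closed wooden gauge-block cases stand on the bench. Take the one with the round ring gauge lying in front of it, lift its lid by the steel pull and swing it right over until it rests back on its stop, then let go so that it stays open. Leave the other case shut and the ring gauge where it lies.

Things in the scene. Friction and masses are not known exactly. Their poses are not given: they have to be found in the camera images.
- gauge_case: the wooden case to open (ring gauge in front of it), fixed to the bench: 90 (x) by 150 (y) by 43 mm high, lid its top 11 mm. Origin: centre of its underside; x points from its front (pull side) to its hinge side, y along the hinge, z up. Hinge line parallel to y at x = +44, z = 32 mm.
- gauge_case_grip (a point): centre of that lid's steel pull, a round bar 14 mm thick, 20 mm long along y, on a 14 mm wide neck at the middle of the lid's front edge; lid shut, it is at x = -68, y = 0, z = 37.5 mm of the case. Free space below and beside it. Pinched from above across its 20 mm length (fingers closing along y) it turns between the fingers as the lid swings. Axes move with the lid.
- gauge_case_lid (a joint): lid angle of that case: 0 shut, grows as the lid swings up and back, stop at 1.83 rad (105 deg, leaning back past upright). Light hinge with slight friction; let go before upright the lid falls shut, past upright it stays back.
- spare_case_lid (a joint): lid angle of the other case, of the same shape, size and pull, which has a rectangular steel block in front of it: 0 shut; must stay shut
- ring_gauge: steel ring gauge, 52 mm diameter, 16 mm high, lying flat and loose on the bench in front of the case to open, its centre about 125 mm in front of the centre of the case. Origin: centre of its underside.
Not all that is in view belongs to the job. What is shaped like the gauge_case but pink is not meant.

How it is judged (in metres and radians):
At the end, for the whole second after the job is handed in: The lid of the case with the ring gauge in front of it stands open at its stop (1.83 rad, within about 0.15 rad) and at rest, the other case is shut (under 0.1 rad) and the ring gauge lies within 30 mm of where it was (value of joint gauge_case_lid above 1.68 rad and velocity of joint gauge_case_lid below 0.1 rad/s and value of joint spare_case_lid below 0.1 rad and distance of ring_gauge from where it was at the start of the episode below 0.03 m); the robot touches nothing.
It fails at once if the other case's lid is opened by more than 0.15 rad (value of joint spare_case_lid above 0.15 rad).
It fails at once if the ring gauge is moved by more than 30 mm (distance of ring_gauge from where it was at the start of the episode above 0.03 m).
It also fails if it takes over 35 s, if anything falls off the work surface, if the arm or the gripper's body presses on something with over 40 N, if the wrist force passes 120 N, or if a joint passes its speed limit or range.

## Working session

There is one attempt and no reset: what is moved stays moved. The work goes in short steps, Python scripts to look and compute and a tool call to move; the robot and the scene stay as the last step left them, time stands still between calls to the robot, and variables do not carry over. Pictures are saved under pics/ and viewed, at most 10 in all, crops included, and the job is handed in when it is done.

Besides the shell and the picture viewer there is one more tool, called after "Request:" as name(argument=value, ...) on one line, values as JSON. servo_tool: Moves the arm, as the interface text tells. Its arguments: {"type":"object","properties":{"targets":{"type":"string"},"force":{"type":"number"}},"required":["targets"]}

```bash
mkdir -p pics; cat > h.py <<'E'
import numpy as np,cv2
from cell import manip,optics
def cap(n,save=None):
    c=optics.capture(n)
    if save: cv2.imwrite('pics/'+save,c['color'][:,:,::-1])
    return c
def pts(c,uv,T=None):
    uv=np.array(uv,float).reshape(-1,1,2)
    n=cv2.undistortPoints(uv,c['mtx'],c['distortion']).reshape(-1,2)
    T=c['pose'] if T is None else T
    return np.c_[n,np.ones(len(n))]@T[:3,:3].T, T[:3,3]
def plane(c,uv,z,T=None):
    d,o=pts(c,uv,T); return o+d*((z-o[2])/d[:,2])[:,None]
E
python3 - <<'E'
from h import *
s=manip.observe();print(s['t'],s['ee_pos'],s['ee_rot'])
a=cap('scene','a.png');np.savez('a.npz',**a);b=cap('side','b.png');np.savez('b.npz',**b)
E
```

```text
0.0 [6.49374772e+02 2.32917977e-02 2.30409043e+02] [ 7.07064349e-01  7.07148668e-01 -6.56993459e-04 -5.78890352e-04]
```

View pics/a.png

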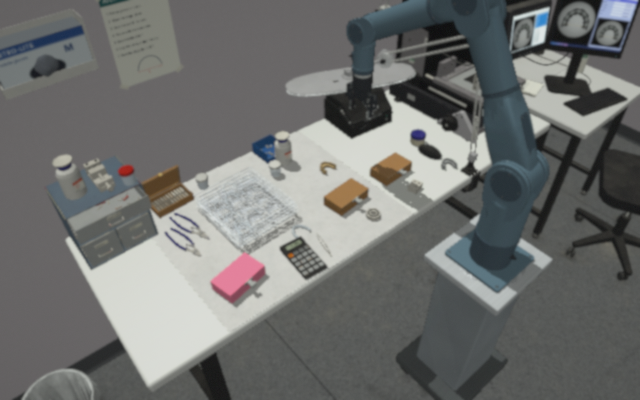

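View pics/b.png

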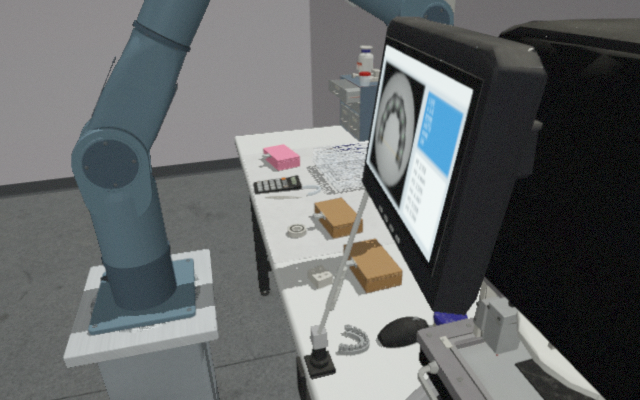

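The scene view shows brown case A at (346,197) with a round ring at (373,213), brown case B at (391,167) with a block at (414,185), and a pink decoy at (238,277). A fits the description because the ring lies in front of it. In the side view A is at (338,217), with the ring at (297,230). I'll confirm this in a crop.

```bash
python3 - <<'E'
from h import *
a=dict(np.load('a.npz'));b=dict(np.load('b.npz'))
w=cap('wrist','w.png');np.savez('w.npz',**w);print(w['hand_eye'].round(3))
A=cv2.resize(a['color'][140:240,300:440],None,fx=4,fy=4,interpolation=2)[:400,:560]
B=cv2.resize(b['color'][180:300,270:410],None,fx=4,fy=4)[:480,:560]
cv2.imwrite('pics/crop.png',A[:,:,::-1])
print('A top',plane(a,[346,192],43),'ring',plane(a,[373,213],8),'B',plane(a,[391,163],43))
print('side A',plane(b,[337,212],43),'ring',plane(b,[297,230],8))
E
```

```text
[[-1.00000e-03 -9.54000e-01 -3.00000e-01  7.58190e+01]
 [ 1.00000e+00 -1.00000e-03  1.00000e-03 -1.38000e-01]
 [-2.00000e-03 -3.00000e-01  9.54000e-01 -1.42747e+02]
 [ 0.00000e+00  0.00000e+00  0.00000e+00  1.00000e+00]]
A top [[514.82918349 183.37583973  43.        ]] ring [[395.48060879 157.69916111   8.        ]] B [[530.38783796 -68.75354208  43.        ]]
side A [[513.60073796 177.57295277  43.        ]] ring [[394.36253525 171.51747911   8.        ]]
```

View pics/crop.png

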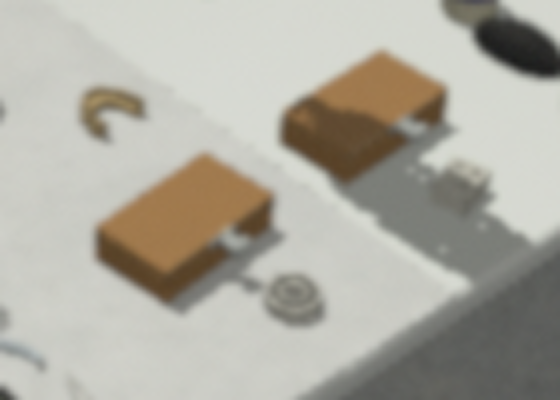

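View pics/w.png

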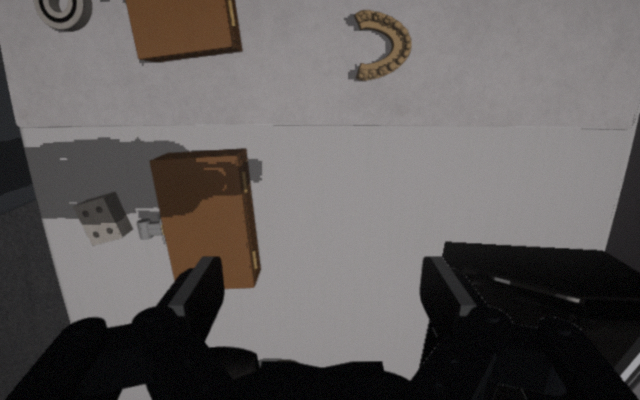

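The crop confirms it. The ring, at about (373,213), lies in front of the left brown case A. The block belongs to the right case B, which is also the one in the wrist view, at (205,220). I'll work out A's yaw from its lid corners, and move above A while turning the tool.

```bash
python3 - <<'E'
from h import *
a=dict(np.load('a.npz'))
p=plane(a,[[351.75,178.25],[368,188.75],[341.25,208.75],[324.25,198]],43);print(p.round(0),p.mean(0))
for i in range(4):
    d=p[(i+1)%4]-p[i];print(np.hypot(*d[:2]),np.degrees(np.arctan2(d[1],d[0])))
E
```

```text
[[560. 114.  43.]
 [476. 109.  43.]
 [459. 256.  43.]
 [541. 266.  43.]] [508.86087976 186.07345854  43.        ]
84.01603318023507 -176.3772248015476
148.29528242563822 96.79756108997042
82.85958374670375 6.812447307530472
152.97324708175452 -82.8175855537886
```

Request:
servo_tool(targets="-0.05 0.04 0 0 0 0.091 1;-0.05 0.04 0 0 0 0.091 1;-0.05 0.04 0 0 0 0.091 1;-0.05 0.04 0 0 0 0.091 1;-0.05 0.04 0 0 0 0.091 1;-0.05 0.04 0 0 0 0.091 1;-0.05 0.04 0 0 0 0.091 1;-0.05 0.04 0 0 0 0.091 1;-0.05 0.04 0 0 0 0.091 1;-0.05 0.04 0 0 0 0.091 1;-0.05 0.04 0 0 0 0.09 1;0 0 0 0 0 0 1")

```text
t: 1.35
ee_pos: [427.3, 178.2, 231.2]
ee_rot: [-0.004, 1.0, 0.0, -0.001]
force: [-0.3, -0.4, -0.2]
opening: 1.001
gripper_force: 0.0
```

Case A's yaw is about +6.5°. Next I'll look with the wrist camera.

```bash
cat >> h.py <<'E'
from scipy.spatial.transform import Rotation as R
def wT(s,c):
    T=np.eye(4);T[:3,:3]=R.from_quat(s['ee_rot']).as_matrix();T[:3,3]=s['ee_pos'];return T@c['hand_eye']
E
python3 - <<'E'
from h import *
s=manip.observe();w=cap('wrist','w2.png');T=wT(s,w);np.savez('w2.npz',T=T,**w)
im=w['color'];h=cv2.cvtColor(im,cv2.COLOR_RGB2HSV)
m=cv2.inRange(h,(5,90,60),(20,255,255))
for c in sorted(cv2.findContours(m,0,2)[0],key=cv2.contourArea)[-2:]: 
    q=cv2.boxPoints(cv2.minAreaRect(c));print(cv2.contourArea(c),q.round(0).tolist(),plane(w,q,43,T).round(0).tolist())
E
```

```text
8994.5 [[31.0, 218.0], [171.0, 213.0], [173.0, 287.0], [34.0, 292.0]] [[484.0, -138.0, 43.0], [476.0, 20.0, 43.0], [564.0, 11.0, 43.0], [577.0, -161.0, 43.0]]
10165.0 [[251.0, 216.0], [393.0, 204.0], [400.0, 279.0], [258.0, 292.0]] [[478.0, 105.0, 43.0], [464.0, 251.0, 43.0], [552.0, 265.0, 43.0], [569.0, 107.0, 43.0]]
```

View pics/w2.png

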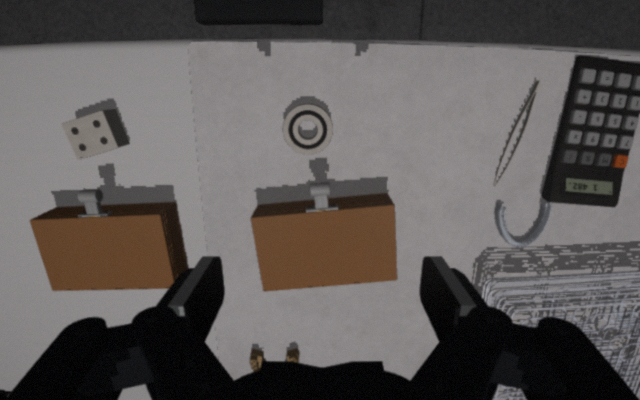

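The wrist view shows the pull bar of case A at about (319,187), the lid's front edge from (253,216) to (395,205), and the ring at (308,128), all clear of each other.

```bash
python3 - <<'E'
from h import *
w=dict(np.load('w2.npz'));T=w['T']
print(plane(w,[[319,187],[310,187],[329,187]],40,T).round(1), plane(w,[[308,128]],16,T).round(1),plane(w,[[253,216],[395,205]],43,T).round(1))
cv2.imwrite('pics/c2.png',cv2.resize(w['color'][100:300,240:410],None,fx=3,fy=3)[:,:,::-1])
print(manip.observe()['joint_positions'])
E
```

```text
[[447.2 174.8  40. ]
 [447.3 165.6  40. ]
 [447.1 184.9  40. ]] [[390.6 162.9  16. ]] [[478.1 106.5  43. ]
 [465.  252.9  43. ]]
[-0.11114551  0.25043937 -0.43398643  1.99206325  0.13067312  0.92580201
  0.96104262]
```

View pics/c2.png

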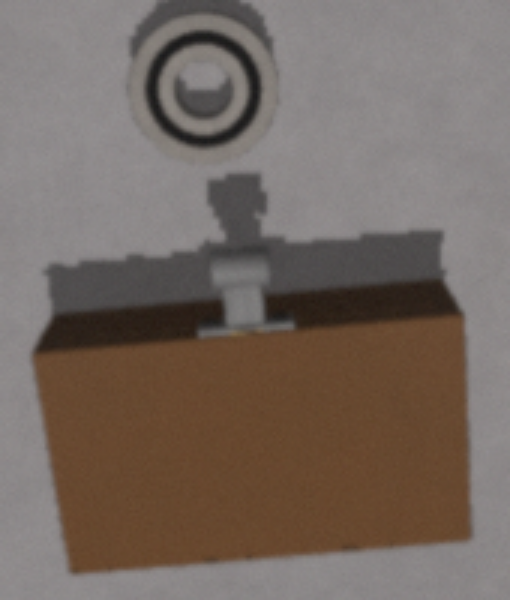

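Request:
servo_tool(targets="0.013 -0.002 -0.1 0 0 0.015 0.6;0.013 -0.002 -0.1 0 0 0.015 0.6;0.013 -0.002 -0.1 0 0 0.015 0.6;0.014 -0.001 -0.1 0 0 0.016 0.6;0 0 -0.06 0 0 0 0.6;0 0 -0.04 0 0 0 0.6;0 0 -0.025 0 0 0 0.6;0 0 0 0 0 0 0.6", force=40)

```text
t: 2.2
ee_pos: [451.0, 172.4, 20.2]
ee_rot: [-0.047, 0.999, -0.001, -0.001]
force: [0.2, -0.2, -0.1]
opening: 0.601
gripper_force: 0.0
```

```bash
python3 - <<'E'
from h import *
w=cap('wrist','w3.png')
E
```

```text
(no output)
```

View pics/w3.png

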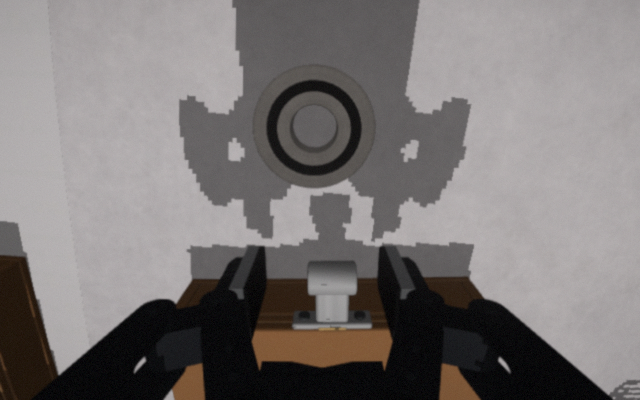

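The bar is at (332,278), between the pads, whose midline is about column 322. It sits about 4 mm toward +y, so I'll correct and then close.

Request:
servo_tool(targets="-0.005 0.01 0 0 0 0 0.6;0 0 0 0 0 0 0.3;0 0 0 0 0 0 0;0 0 0 0 0 0 0;0 0 0 0 0 0 0;0 0 0 0 0 0 0", force=40)

```text
t: 2.85
ee_pos: [449.7, 176.5, 22.1]
ee_rot: [-0.048, 0.999, -0.001, 0.0]
force: [-0.5, -2.2, 6.0]
opening: 0.222
gripper_force: 39.7
```

```bash
python3 - <<'E'
import numpy as np
r=np.hypot(112,5.5);p0=np.arctan2(5.5,-112);y=np.radians(5.4);pr=None
for th in range(0,106,7):
    a=p0-np.radians(th);x,z=r*np.cos(a),r*np.sin(a)
    p=np.array([x*np.cos(y),x*np.sin(y),z])
    if pr is not None: print(th,((p-pr)/400).round(4), (p-p00).round(1))
    else: p00=p
    pr=p
E
```

```text
7 [0.0037 0.0004 0.034 ] [ 1.5  0.1 13.6]
14 [0.0078 0.0007 0.0333] [ 4.6  0.4 26.9]
21 [0.0118 0.0011 0.0321] [ 9.4  0.9 39.8]
28 [0.0156 0.0015 0.0304] [15.6  1.5 51.9]
35 [0.0192 0.0018 0.0283] [23.3  2.2 63.2]
42 [0.0225 0.0021 0.0257] [32.3  3.1 73.5]
49 [0.0254 0.0024 0.0228] [42.5  4.  82.6]
56 [0.028  0.0026 0.0195] [53.7  5.1 90.4]
63 [0.0302 0.0029 0.0159] [65.8  6.2 96.8]
70 [0.0319 0.003  0.0121] [ 78.5   7.4 101.6]
77 [0.0331 0.0031 0.0081] [ 91.8   8.7 104.9]
84 [0.0338 0.0032 0.004 ] [105.3  10.  106.5]
91 [ 0.0341  0.0032 -0.0002] [118.9  11.2 106.4]
98 [ 0.0338  0.0032 -0.0044] [132.4  12.5 104.6]
105 [ 0.033   0.0031 -0.0085] [145.7  13.8 101.3]
```

Request:
servo_tool(targets="0.004 0 0.034 0 0 0 0;0.008 0.001 0.033 0 0 0 0;0.012 0.001 0.032 0 0 0 0;0.016 0.001 0.03 0 0 0 0;0 0 0 0 0 0 0")

```text
t: 3.35
ee_pos: [465.6, 178.1, 73.9]
ee_rot: [-0.047, 0.999, -0.0, 0.0]
force: [-1.0, -0.2, -2.1]
opening: 0.22
gripper_force: 39.7
```

Forces are low and the lid is following the arc, so I'll carry on.

Request:
servo_tool(targets="0.019 0.002 0.028 0 0 0 0;0.022 0.002 0.026 0 0 0 0;0.025 0.002 0.023 0 0 0 0;0.028 0.003 0.02 0 0 0 0;0.03 0.003 0.016 0 0 0 0;0.032 0.003 0.012 0 0 0 0;0 0 0 0 0 0 0")

```text
t: 4.05
ee_pos: [527.8, 184.6, 122.9]
ee_rot: [-0.048, 0.999, 0.0, -0.0]
force: [-3.7, -0.3, 4.3]
opening: 0.22
gripper_force: 40.5
```

Request:
servo_tool(targets="0.033 0.003 0.008 0 0 0 0;0.034 0.003 0.004 0 0 0 0;0.034 0.003 0 0 0 0 0;0.034 0.003 -0.004 0 0 0 0;0.024 0.003 -0.006 0 0 0 0;0 0 0 0 0 0 0;0 0 0 0 0 0 0")

```text
t: 4.75
ee_pos: [591.5, 191.2, 124.0]
ee_rot: [-0.048, 0.999, 0.001, 0.001]
force: [0.3, 1.4, 5.0]
opening: 0.221
gripper_force: 39.1
```

Request:
servo_tool(targets="0 0 0 0 0 0 0.3;0 0 0 0 0 0 0.5;0 0 0 0 0 0 0.6;0 0 0 0 0 0 0.6;0 0 0.05 0 0 0 0.6;0 0 0.1 0 0 0 0.6;0 0 0.1 0 0 0 0.6;-0.06 0 0.08 0 0 0 0.6;-0.12 0 0 0 0 0 0.6;-0.12 0 0 0 0 0 0.6;0 0 0 0 0 0 0.6")

```text
t: 5.85
ee_pos: [464.1, 190.0, 254.6]
ee_rot: [-0.05, 0.999, -0.002, -0.003]
force: [0.5, 0.3, 0.6]
opening: 0.602
gripper_force: 0.0
```

```bash
python3 - <<'E'
from h import *
s=manip.observe();print(s['ee_pos'],s['force'])
w=cap('wrist');a=cap('scene')
A=cv2.resize(a['color'][120:240,280:440],(640,480),interpolation=2)[:,:,::-1]
cv2.imwrite('pics/f.png',np.hstack([cv2.resize(w['color'],(400,250))[:,:,::-1],cv2.resize(A,(333,250))]))
E
```

```text
[464.13484834 190.00640096 254.62675547] [0.50550647 0.25632016 0.55711328]
```

View pics/f.png

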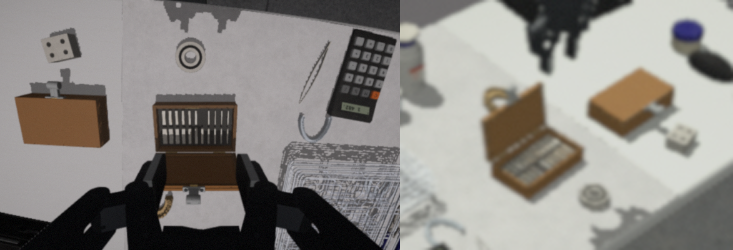

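The wrist view (left) shows case A open at (195,130) with its pull behind at (193,195). The ring is at (190,55) in its place, and case B is shut at (62,120). The scene view (right) agrees, and the arm is clear.

```bash
python3 -c "
from cell import manip
print(manip.close_job())"
```

```text
the job is handed in; nothing more can be done
None
```

I opened the lid of the case with the ring gauge back to its stop and let go; the other case stayed shut, the ring gauge still lies in its place, and the job is handed in (no verdict came back).

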